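# Uncover the valve box and shut the red valve

## Robot

A 7-joint arm with a two-finger parallel gripper is mounted at the origin on a cart in front of the work surface, level with it; the furniture and walls round the work are solid. World frame = base frame: x ahead of the robot, y to its left, z up, the work surface at z = 0. Lengths are in m, angles in rad, forces in N, time in s.
With the tool pointing down it reaches from about 0.425 to 0.875 m from the base axis. Payload 9.9 kg.
Tool frame: the origin (TCP) lies at the very end of the fingers, on their centre line; the grasp point (between the pads) lies 19 mm behind it (tcp_to_grasp is the distance from the TCP to the grasp point, in m); z points along the fingers, y is the line along which they close (so a half turn about z gives the same grasp; the last joint's range is limited). The gripper opens to 85 mm and grips with 20 to 120 N. Pads are 22 mm wide; open, the fingers measure 114 mm over their backs; the gripper's body (76 mm by 85 mm) begins 54 mm behind the grasp point. The pads swing forward as they close: fully open they stand 13 mm farther back than shut.
Start: joints at [-1.247, 0.576, 0.025, 1.437, -0.015, 1.129, -0.057], TCP at [0.268, 0.62, 0.231] pointing down, gripper open.
Joint ranges: [-2.76, 2.76], [-0.34, 2.15], [-1.52, 1.57], [0.19, 2.46], [-1.09, 4.23], [0.17, 1.99], [-2.82, 2.82]. Speed limits (rad/s): [2.22, 2.22, 3.01, 3.01, 3.14, 3.14, 3.14].

## Interface

Orientations are given as a rotation vector (axis times angle).
In Python, from rig import * gives the robot as it stands. The module is installed in compiled form; this text tells all that it offers.
- The arm moves only by the tool send_rows, never from a script. Its argument "plan" is a list of rows, each an object with "offset": the shift along the tool's x, y, z in m, a list of three; "dr": the turn, a rotation vector about the tool's x, y, z in rad, a list of three; "hand": the opening, from -1 (shut) to 1 (fully open). In form: [{"offset": [dx, dy, dz], "dr": [wx, wy, wz], "hand": hand}, ...]. A call has exactly 5 rows; each row shifts and turns the commanded pose from where the row before left it, along the tool's axes as they then stand; what a row does not reach is not made up. A row lasts 1/10 s, in which the tool goes at most 50 mm and 8.59 degrees, less where a joint would pass 70% of its speed; a pose out of reach is approached as far as the arm can. A call is refused whole if a number of a shift passes 0.05 or a number of a turn 0.15, either way. A call with a gripper value outside its range is refused whole. The fingers move at their own pace and stop on an object; the grip force is fixed at half the most. Time passes only in rows, so rows that do not move let the fingers close, or fill a call up. It gives the time, the measured TCP pose, the force, the opening and the grip force at its end, in the units of the state.
- read_state(): the state, without advancing time (a new reading comes with each control period).
- snapshot(name): name is "scene" or "top" or "wrist"; returns a dict with "image" (384x512x3 uint8, blue, green, red), "fov_y" (degrees; the focal length in pixels is half the picture's height over the tangent of half this angle, whatever the lens; pixels are square), "cx", "cy" (the principal point, pixels), "pose" (4x4, takes a point from camera to world coordinates); the wrist camera has in their place "hand_eye" (4x4, takes a point from camera to tool coordinates, whose origin is the TCP and whose axes are the flange's). Camera axes: x right, y down, z forward; pixel columns grow to the right and rows downward; lengths in m; the calibration is good to about 2 mm. A picture is of the moment at which its call begins: read the wrist's pose just before it. There is no depth.
- sign_off(): hands the job in; it is judged then, once.
Trained networks look in a picture, given as the dict that the camera call returned (one of the last four; its "shot" number tells which), for a name from the list of things; names that differ only in an ending like _2 or _b are one class to them, and where a whole thing is asked for, a point or a joint stands for the part that bears it (a point fixed in the world has none). Each returns a list of dicts, best first, with "score" (0 to 1); they miss things now and then, are a little off and sometimes report something else, mostly with a low value. They report only what shows in the picture. A call takes as long as a camera call.
- cut_out(picture, label): "region" (384x512 bool, what is visible of it) and "extent" ([centre column, centre row, width, height] in pixels, round what is visible of it).
The state is a dict: "t": time; "q": joint angles; "qvel": joint speeds; "effort": joint torques, N m; "ee_pos": TCP position; "tool_rot": TCP orientation; "ft_force": force on the tool from outside, world axes, zero at the start; "ft_torque": the same for the moment, N m; "opening": finger opening in m; "grip_force": force on a finger pad.
Only numpy, scipy, OpenCV 4.12 (cv2) and the standard library are available. Lean on these libraries where they do the work, as an engineer would, in place of code of your own. Each camera call takes 0.05 s, during which the arm holds its last target. There are 200 camera calls.

## Task

Push the white cover of the valve box along its rails, off the valves and all the way to the left-hand end as the robot sees it, then push the red valve handle round until it is fully shut against its stop. Nothing is to be picked up: the cover stays lying on its rails the whole time. Do not turn the blue handle, leave the things standing around where they are, and finish with the cover still open.

Things in the scene. Friction and masses are not known exactly. Their poses are not given: they have to be found in the camera images.
- valve_box: Grey fixed valve box, 172 (x) by 472 mm (y). Origin: centre of its underside, on the bench; y runs along its rails, z up. The -y half is an open bay with two valves (inside x -71 to 71, y -225 to -5 mm, floor 8 mm high); the +y half is a blank deck 64 mm high where the cover parks. Rails along both sides 66 mm high; aluminium ribs beside them and stops at the ends rise to 74 mm.
- cover: Loose white cover plate 158 x 226 x 6 mm, 0.25 to 0.5 kg, lying freely on the rails between the ribs (2 mm play each side). Origin: centre of its underside, 66 mm high; upper face at height 72 mm. It slides along the box's y, takes a few newtons and stays where it is left.
- cover_ridge (a point): Middle of the black push ridge across the middle of the cover, at height 81 mm. The ridge is 80 mm long (box x), 10 mm thick (box y), its top at height 91 mm. In the box frame it starts at y about -116 to -100 mm (valves hidden) and is at +118 mm when the cover meets the far stop.
- red_handle (a joint): Angle of the red handle, rad: 0 = fully open (handle points along the box's -x, towards the robot), growing clockwise seen from above to 1.571 = shut, at the stop (handle points along the box's +y). About 2 to 3 N at the tip turns it; it stays where it is left.
- red_pivot (a point): On the vertical axis of the red handle, at the handle's mid-height (49 mm). In the box frame it is at x = +20 mm and y = -165 or -70 mm: the red and the blue valve may change places.
- red_tip (a point): End of the red handle, 60 mm from its axis, at mid-height (49 mm). The handle is a straight bar 14 mm wide, from 40 to 58 mm in height. Brass pipe and valve body below it reach up to 32 mm.
- blue_handle (a joint): Angle of the blue handle, rad, as for the red one; to be left as it is.
- blue_tip (a point): End of the blue handle, same size and height as the red one.
- sample_pot_4: White screw-lid pot with a green band, 54 mm across, 68 mm high, by the valve box's bay end; bystander. Origin: centre of its underside.
- dropper_bottle: Amber dropper bottle, 36 mm across, 101 mm high, by the bay end; bystander. Origin: centre of its underside.
- tape_roll: Roll of tape lying flat, 68 mm across, 19 mm high, by the parking end; bystander. Origin: centre of its underside.
- marker_red: Red and white marker pen, 138 mm long, 17 mm thick, lying behind the box; bystander. Origin: centre of its underside.

How it is judged:
On the way, in this order (a step that is already met when the one before it is completed fails the run):
1. the cover is slid to the far end of its rails while the red valve is still open (y of cover_ridge in the frame of valve_box above 0.1 m and value of joint red_handle below 1 rad), for 0.2 s.
2. the red handle is pushed shut (value of joint red_handle above 1.43 rad and y of cover_ridge in the frame of valve_box above 0.1 m), for 0.2 s.
At the end, for the whole second after the job is handed in: The cover lies flat on its rails with its ridge more than 100 mm to the +y side of the box's middle (within 18 mm of the far stop); the red handle reads over 1.43 rad (shut is 1.571); the tip of the blue handle is within 10 mm of, and each bystander within 25 mm of, where it started (all of step 2 and z of cover_ridge in the frame of valve_box between 0.077 and 0.087 m and angle between cover_ridge's own z axis and vertical below 0.05 rad and distance of blue_tip from where it was at the start of the episode below 0.01 m and distance of each of sample_pot_4, dropper_bottle, tape_roll, marker_red from where it was at the start of the episode below 0.025 m); the robot touches nothing.
It fails at once if the cover is lifted off its rails or tipped (z of cover_ridge in the frame of valve_box above 0.09 m or angle between cover_ridge's own z axis and vertical above 0.1 rad).
It fails at once if the blue handle is turned (distance of blue_tip from where it was at the start of the episode above 0.01 m).
It fails at once if a bystander is displaced, lifted or knocked over (distance of any of sample_pot_4, dropper_bottle, tape_roll, marker_red from where it was at the start of the episode above 0.025 m or angle between any of sample_pot_4, dropper_bottle's own z axis and vertical above 0.4 rad).
It also fails if it takes over 54 s, if anything falls off the work surface, if the arm or the gripper's body presses on something with over 40 N, if the wrist force passes 120 N, or if a joint passes its speed limit or range.

## Working session

There is one attempt and no reset: what is moved stays moved. The work goes in short steps, Python scripts to look and compute and a tool call to move; the robot and the scene stay as the last step left them, time stands still between calls to the robot, and variables do not carry over. Pictures are saved under pics/ and viewed, at most 10 in all, crops included, and the job is handed in when it is done.

Besides the shell and the picture viewer there is one more tool, called after ">>>" by a JSON object that holds its "op" and its "data". send_rows: Moves the arm, as the interface text tells. Its arguments: {"type":"object","properties":{"plan":{"type":"array","items":{"type":"object","properties":{"offset":{"type":"array","items":{"type":"number"}},"dr":{"type":"array","items":{"type":"number"}},"hand":{"type":"number"}}}}},"required":["plan"]}

```bash
mkdir -p pics; cat > h.py <<'E'
from rig import *
import numpy as np, cv2
from scipy.spatial.transform import Rotation as R
def ray(p,u,v):
    f=p["image"].shape[0]/2/np.tan(np.radians(p["fov_y"])/2)
    d=p["pose"][:3,:3]@np.array([(u-p["cx"])/f,(v-p["cy"])/f,1]); return p["pose"][:3,3],d
def at_z(p,u,v,z):
    o,d=ray(p,u,v); return o+d*(z-o[2])/d[2]
def proj(p,X):
    f=p["image"].shape[0]/2/np.tan(np.radians(p["fov_y"])/2)
    c=(np.asarray(X)-p["pose"][:3,3])@p["pose"][:3,:3]
    return np.array([p["cx"]+f*c[...,0]/c[...,2],p["cy"]+f*c[...,1]/c[...,2]]).T
E
python3 - <<'E'
from h import *
s=read_state(); print(s["t"],s["ee_pos"],s["tool_rot"],R.from_rotvec(s["tool_rot"]).as_matrix().round(3))
a=snapshot("top"); b=snapshot("scene")
cv2.imwrite("pics/a.png",np.hstack([a["image"]]));cv2.imwrite("pics/b.png",b["image"])
for n,p in(("top",a),("scene",b)):
    print(n,p["pose"].round(3).tolist(),p["fov_y"])
    for l in "valve_box cover cover_ridge red_tip blue_tip sample_pot_4 dropper_bottle tape_roll marker_red".split():
        for r in cut_out(p,l)[:2]:
            e=r["extent"]; z={"cover":.072,"cover_ridge":.072,"valve_box":.07}.get(l,.03)
            print(l,round(r["score"],2),np.round(e,1),at_z(p,e[0],e[1],z).round(3), cv2.minAreaRect(np.argwhere(r["region"])[:,::-1].astype(np.float32)))
E
```

```text
0.0 [0.26748146 0.61919618 0.23043626] [-6.35970477e-01 -3.07628595e+00  2.71984137e-03] [[-0.918  0.397 -0.001]
 [ 0.397  0.918 -0.002]
 [-0.    -0.002 -1.   ]]
top [[-0.004, -0.995, 0.095, 0.438], [-1.0, 0.003, -0.012, 0.047], [0.012, -0.095, -0.995, 1.431], [0.0, 0.0, 0.0, 1.0]] 43.57350731041994
valve_box 0.6 [259.3 205.8 172.4  90.5] [ 0.526 -0.003  0.07 ] ((256.3997802734375, 205.14881896972656), (66.77655029296875, 168.61865234375), 81.67434692382812)
cover 0.86 [299.6 202.4  86.3  63.9] [ 0.535 -0.118  0.072] ((298.1000061035156, 202.20001220703125), (55.578590393066406, 79.9030532836914), 81.8698959350586)
cover_ridge 0.72 [298.9 204.2  83.4  66.1] [ 0.53  -0.116  0.072] ((297.760009765625, 202.32000732421875), (55.437171936035156, 80.32733154296875), 81.8698959350586)
sample_pot_4 0.83 [371.2 201.9  23.3  19. ] [ 0.539 -0.333  0.03 ] ((369.5, 202.5), (19.0, 23.0), 90.0)
dropper_bottle 0.6 [358.  174.   14.7  16. ] [ 0.622 -0.296  0.03 ] ((358.7000427246094, 172.90000915527344), (11.180338859558105, 15.652474403381348), 63.43495178222656)
dropper_bottle 0.29 [299.4 203.6  84
[... 493 characters left out ...]
 -0.418, 0.723, -0.9], [0.019, -0.871, -0.49, 0.702], [0.0, 0.0, 0.0, 1.0]] 52.6868397299113
valve_box 0.8 [246.7 217.6 137.   96.1] [ 0.475 -0.092  0.07 ] ((246.01235961914062, 213.47976684570312), (144.82089233398438, 59.11347198486328), 31.4295654296875)
cover_ridge 0.74 [270.9 219.   86.9  49.2] [ 0.53  -0.138  0.072] ((267.4230651855469, 216.38461303710938), (81.98695373535156, 37.210418701171875), 29.74488067626953)
sample_pot_4 0.96 [313.6 264.8  21.4  30.2] [ 0.538 -0.325  0.03 ] ((313.0307922363281, 263.7538757324219), (20.093626022338867, 30.512544631958008), 7.125016689300537)
dropper_bottle 0.54 [330.5 244.8  13.7  31.3] [ 0.636 -0.285  0.03 ] ((330.5, 245.0), (30.0, 13.0), 90.0)
```

```bash
ls pics
```

```text
a.png
b.png
```

```bash
python3 - <<'E'
import cv2
a=cv2.imread("pics/a.png")[140:270,120:400]
cv2.imwrite("pics/a2.png",cv2.resize(a,(800,371),interpolation=cv2.INTER_CUBIC))
E
```

```text
(no output)
```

View pics/a2.png

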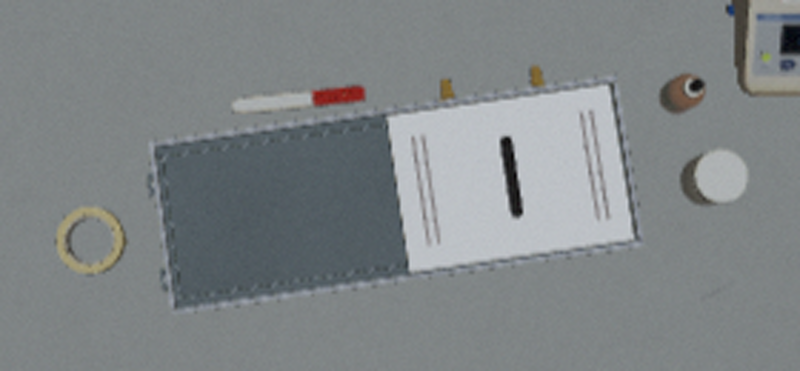

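The crop shows the grey box with corners at about (152,145), (614,80), (638,242), (176,308). The white cover is on the right and its ridge runs from (506,138) to (516,215). Pot and dropper are at the right end, the tape at the left, and the pen behind.

```bash
python3 - <<'E'
from h import *
p=snapshot("top"); k=280/800
c=np.array([at_z(p,120+k*u,140+k*v,.072) for u,v in((152,145),(614,80),(638,242),(176,308))])
print(c.round(3)); ctr=c.mean(0); y=(c[0]+c[3]-c[1]-c[2])[:2]; print("ctr",ctr,"len",np.linalg.norm(y)/2, np.linalg.norm((c[0]+c[1]-c[2]-c[3])[:2])/2)
# refine yaw by the cover's outline
r=cut_out(p,"cover")[0]["region"].astype(np.uint8)
yaw=np.arctan2(-y[0],y[1]); print("yaw",np.degrees(yaw))
q=cv2.boxPoints(cv2.minAreaRect(np.argwhere(r)[:,::-1].astype(np.float32)))
Q=np.array([at_z(p,*u,.072) for u in q]); print("cover",Q.round(3),Q.mean(0))
M=R.from_euler("z",yaw).as_matrix()
for u,v in((506,138),(516,215)):
    X=at_z(p,120+k*u,140+k*v,.091); print("ridge",X.round(3),(M.T@(X-ctr)).round(3))
X=M@np.array([0,-.108,0])+ctr;print("ridge est",X)
print("red pivots",[ (M@np.array([.02,yy,0])+ctr).round(3) for yy in(-.165,-.07)])
print("tool x in world for target", M.round(3))
E
```

```text
[[ 0.569  0.241  0.072]
 [ 0.634 -0.22   0.072]
 [ 0.472 -0.241  0.072]
 [ 0.409  0.216  0.072]]
ctr [ 0.52074074 -0.00114678  0.072     ] len 0.46312218800989985 0.16303983945270845
yaw 7.891632998901919
cover [[ 0.598  0.01   0.072]
 [ 0.631 -0.217  0.072]
 [ 0.473 -0.236  0.072]
 [ 0.441 -0.012  0.072]] [ 0.53578539 -0.11385917  0.072     ]
ridge [ 0.574 -0.109  0.091] [ 0.037 -0.114  0.019]
ridge [ 0.498 -0.118  0.091] [-0.039 -0.112  0.019]
ridge est [ 0.53556913 -0.10812397  0.072     ]
red pivots [array([ 0.563, -0.162,  0.072]), array([ 0.55 , -0.068,  0.072])]
tool x in world for target [[ 0.991 -0.137  0.   ]
 [ 0.137  0.991  0.   ]
 [ 0.     0.     1.   ]]
```

>>> {"op": "send_rows", "data": {"plan": [{"offset": [0, 0, 0], "dr": [0, 0, -0.109], "hand": -1}, {"offset": [0, 0, 0], "dr": [0, 0, -0.109], "hand": -1}, {"offset": [0, 0, 0], "dr": [0, 0, -0.109], "hand": -1}, {"offset": [0, 0, 0], "dr": [0, 0, -0.109], "hand": -1}, {"offset": [0, 0, 0], "dr": [0, 0, -0.109], "hand": -1}]}}

```text
t: 1.6
ee_pos: [0.2677, 0.6197, 0.2313]
tool_rot: [-0.222, 3.134, -0.0]
ft_force: [0.1, 0.6, 0.4]
opening: 0.0125
grip_force: 0.0
```

>>> {"op": "send_rows", "data": {"plan": [{"offset": [-0.01, -0.045, 0], "dr": [0, 0, 0], "hand": -1}, {"offset": [-0.01, -0.045, 0], "dr": [0, 0, 0], "hand": -1}, {"offset": [-0.01, -0.045, 0], "dr": [0, 0, 0], "hand": -1}, {"offset": [-0.01, -0.045, 0], "dr": [0, 0, 0], "hand": -1}, {"offset": [-0.01, -0.045, 0], "dr": [0, 0, 0], "hand": -1}]}}

```text
t: 2.1
ee_pos: [0.3485, 0.4018, 0.2314]
tool_rot: [-0.215, 3.134, 0.0]
ft_force: [1.3, 0.5, 0.4]
opening: 0.0001
grip_force: 0.0
```

>>> {"op": "send_rows", "data": {"plan": [{"offset": [-0.01, -0.045, 0], "dr": [0, 0, 0], "hand": -1}, {"offset": [-0.01, -0.045, 0], "dr": [0, 0, 0], "hand": -1}, {"offset": [-0.01, -0.045, 0], "dr": [0, 0, 0], "hand": -1}, {"offset": [-0.01, -0.045, 0], "dr": [0, 0, 0], "hand": -1}, {"offset": [-0.01, -0.045, 0], "dr": [0, 0, 0], "hand": -1}]}}

```text
t: 2.6
ee_pos: [0.4288, 0.1858, 0.2316]
tool_rot: [-0.215, 3.133, 0.001]
ft_force: [0.6, -0.1, 0.8]
opening: -0.0001
grip_force: 0.0
```

>>> {"op": "send_rows", "data": {"plan": [{"offset": [-0.01, -0.045, 0], "dr": [0, 0, 0], "hand": -1}, {"offset": [-0.01, -0.045, 0], "dr": [0, 0, 0], "hand": -1}, {"offset": [-0.01, -0.045, 0], "dr": [0, 0, 0], "hand": -1}, {"offset": [0, 0, 0], "dr": [0, 0, 0], "hand": -1}, {"offset": [0, 0, 0], "dr": [0, 0, 0], "hand": -1}]}}

```text
t: 3.1
ee_pos: [0.4767, 0.057, 0.2314]
tool_rot: [-0.211, 3.134, 0.0]
ft_force: [0.3, 0.7, 0.2]
opening: -0.0001
grip_force: 0.0
```

>>> {"op": "send_rows", "data": {"plan": [{"offset": [-0.007, -0.042, 0], "dr": [0, 0, 0], "hand": -1}, {"offset": [-0.007, -0.042, 0], "dr": [0, 0, 0], "hand": -1}, {"offset": [-0.007, -0.042, 0], "dr": [0, 0, 0], "hand": -1}, {"offset": [-0.007, -0.042, 0], "dr": [0, 0, 0], "hand": -1}, {"offset": [-0.007, -0.041, 0], "dr": [0, 0, 0], "hand": -1}]}}

```text
t: 3.6
ee_pos: [0.5405, -0.1439, 0.2314]
tool_rot: [-0.22, 3.133, 0.001]
ft_force: [0.6, 0.2, -0.7]
opening: 0.0003
grip_force: 0.0
```

```bash
cat >> h.py <<'E'
def wrist():
    s=read_state(); p=snapshot("wrist")
    T=np.eye(4); T[:3,:3]=R.from_rotvec(s["tool_rot"]).as_matrix(); T[:3,3]=s["ee_pos"]
    p["pose"]=T@p["hand_eye"]; return s,p
E
python3 - <<'E'
from h import *
s,p=wrist(); print(s["t"],s["ee_pos"],p["hand_eye"].round(3).tolist())
cv2.imwrite("pics/w1.png",p["image"])
g=(cv2.cvtColor(p["image"],cv2.COLOR_BGR2GRAY))
for X in((.536,-.113,.091),): print(proj(p,X))
E
```

```text
3.6 [ 0.54045613 -0.14386926  0.23143347] [[-0.002, -0.953, -0.304, 0.079], [1.0, -0.002, 0.0, -0.001], [-0.001, -0.304, 0.953, -0.142], [0.0, 0.0, 0.0, 1.0]]
[286.77478366 180.36778854]
```

View pics/w1.png

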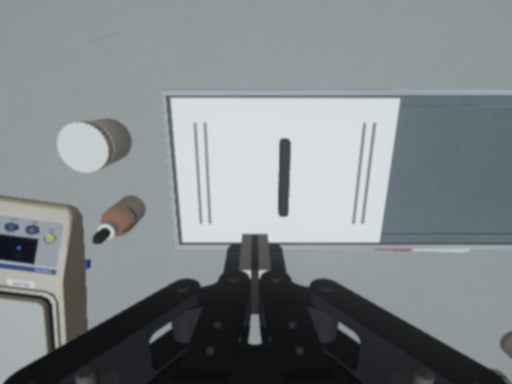

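The wrist view puts the ridge at (284,178), against a predicted (287,180), and the box edges run level. That confirms the pose, so I'll descend behind the ridge.

>>> {"op": "send_rows", "data": {"plan": [{"offset": [0, 0, 0.035], "dr": [0, 0, 0], "hand": -1}, {"offset": [0, 0, 0.035], "dr": [0, 0, 0], "hand": -1}, {"offset": [0, 0, 0.035], "dr": [0, 0, 0], "hand": -1}, {"offset": [0, 0, 0.03], "dr": [0, 0, 0], "hand": -1}, {"offset": [0, 0, 0.015], "dr": [0, 0, 0], "hand": -1}]}}

```text
t: 4.15
ee_pos: [0.5388, -0.1416, 0.0788]
tool_rot: [0.219, -3.131, -0.003]
ft_force: [-0.8, -0.5, 0.7]
opening: -0.0
grip_force: 0.0
```

>>> {"op": "send_rows", "data": {"plan": [{"offset": [0, 0.005, 0], "dr": [0, 0, 0], "hand": -1}, {"offset": [0, 0.005, 0], "dr": [0, 0, 0], "hand": -1}, {"offset": [0, 0.005, 0], "dr": [0, 0, 0], "hand": -1}, {"offset": [0, 0.005, 0], "dr": [0, 0, 0], "hand": -1}, {"offset": [0, 0.01, 0], "dr": [0, 0, 0], "hand": -1}]}}

```text
t: 4.65
ee_pos: [0.5363, -0.115, 0.0823]
tool_rot: [-0.214, 3.132, -0.002]
ft_force: [0.2, -3.2, 3.4]
opening: -0.0003
grip_force: 2.2
```

>>> {"op": "send_rows", "data": {"plan": [{"offset": [0, 0.015, 0.001], "dr": [0, 0, 0], "hand": -1}, {"offset": [0, 0.015, 0.001], "dr": [0, 0, 0], "hand": -1}, {"offset": [0, 0.015, 0], "dr": [0, 0, 0], "hand": -1}, {"offset": [0, 0.015, 0], "dr": [0, 0, 0], "hand": -1}, {"offset": [0, 0.015, 0], "dr": [0, 0, 0], "hand": -1}]}}

```text
t: 5.15
ee_pos: [0.5278, -0.0431, 0.0819]
tool_rot: [-0.209, 3.128, -0.007]
ft_force: [1.6, -14.8, 19.0]
opening: 0.0003
grip_force: 10.7
```

>>> {"op": "send_rows", "data": {"plan": [{"offset": [0, 0.015, 0], "dr": [0, 0, 0], "hand": -1}, {"offset": [0, 0.015, 0], "dr": [0, 0, 0], "hand": -1}, {"offset": [0, 0.015, 0], "dr": [0, 0, 0], "hand": -1}, {"offset": [0, 0.015, 0], "dr": [0, 0, 0], "hand": -1}, {"offset": [0, 0.015, 0], "dr": [0, 0, 0], "hand": -1}]}}

```text
t: 5.65
ee_pos: [0.5173, 0.0311, 0.0818]
tool_rot: [-0.209, 3.129, -0.006]
ft_force: [0.6, -15.7, 21.8]
opening: -0.0001
grip_force: 12.0
```

>>> {"op": "send_rows", "data": {"plan": [{"offset": [0, 0.01, -0.001], "dr": [0, 0, 0], "hand": -1}, {"offset": [0, 0.01, -0.001], "dr": [0, 0, 0], "hand": -1}, {"offset": [0, 0.01, -0.001], "dr": [0, 0, 0], "hand": -1}, {"offset": [0, 0.01, 0], "dr": [0, 0, 0], "hand": -1}, {"offset": [0, 0.01, 0], "dr": [0, 0, 0], "hand": -1}]}}

```text
t: 6.15
ee_pos: [0.5082, 0.0841, 0.0824]
tool_rot: [-0.215, 3.134, -0.001]
ft_force: [0.3, -5.4, 4.9]
opening: 0.0001
grip_force: 3.2
```

```bash
python3 - <<'E'
from h import *
s,p=wrist(); a=snapshot("scene"); print(s["ee_pos"])
cv2.imwrite("pics/w2.png",np.hstack([cv2.resize(p["image"],(400,300)),a["image"][100:325,80:380].repeat(1,0) if 0 else cv2.resize(a["image"][100:325,80:380],(400,300))]))
E
```

```text
[0.50817985 0.08406704 0.08244693]
```

View pics/w2.png

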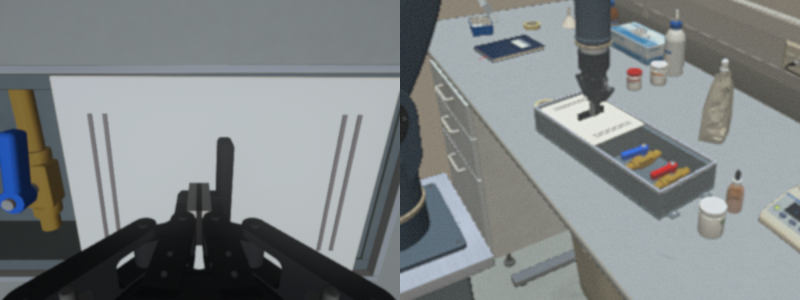

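The wrist view shows the finger against the ridge, with a small gap left at the far stop (right, about x=365). The scene view shows the blue valve nearer the middle and the red one at the bay end, so red is at y=-165. I'll push the cover on to the stop.

>>> {"op": "send_rows", "data": {"plan": [{"offset": [0, 0.005, 0], "dr": [0, 0, 0], "hand": -1}, {"offset": [0, 0.005, 0], "dr": [0, 0, 0], "hand": -1}, {"offset": [0, 0.004, 0], "dr": [0, 0, 0], "hand": -1}, {"offset": [0, 0.003, 0], "dr": [0, 0, 0], "hand": -1}, {"offset": [0, 0, 0], "dr": [0, 0, 0], "hand": -1}]}}

```text
t: 6.75
ee_pos: [0.5064, 0.0996, 0.0822]
tool_rot: [-0.214, 3.134, -0.002]
ft_force: [2.9, -5.8, -0.7]
opening: -0.0001
grip_force: 2.5
```

>>> {"op": "send_rows", "data": {"plan": [{"offset": [0, 0.003, 0], "dr": [0, 0, 0], "hand": -1}, {"offset": [0, 0.002, 0], "dr": [0, 0, 0], "hand": -1}, {"offset": [0, 0, 0], "dr": [0, 0, 0], "hand": -1}, {"offset": [0, 0, 0], "dr": [0, 0, 0], "hand": -1}, {"offset": [0, 0, 0], "dr": [0, 0, 0], "hand": -1}]}}

```text
t: 7.25
ee_pos: [0.5063, 0.1002, 0.0823]
tool_rot: [-0.208, 3.134, -0.008]
ft_force: [5.5, -19.3, 0.7]
opening: -0.0003
grip_force: 9.4
```

>>> {"op": "send_rows", "data": {"plan": [{"offset": [0, -0.008, 0], "dr": [0, 0, 0], "hand": -1}, {"offset": [0, 0, -0.03], "dr": [0, 0, 0], "hand": -1}, {"offset": [0, 0, -0.04], "dr": [0, 0, 0], "hand": -1}, {"offset": [0.003, -0.038, -0.03], "dr": [0, 0, 0], "hand": -1}, {"offset": [0.003, -0.045, 0], "dr": [0, 0, 0], "hand": -1}]}}

```text
t: 7.75
ee_pos: [0.514, 0.0163, 0.186]
tool_rot: [-0.223, 3.127, 0.003]
ft_force: [1.9, -0.6, -0.6]
opening: -0.0002
grip_force: 0.0
```

>>> {"op": "send_rows", "data": {"plan": [{"offset": [0.003, -0.043, 0], "dr": [0, 0, 0], "hand": -1}, {"offset": [0.003, -0.043, 0], "dr": [0, 0, 0], "hand": -1}, {"offset": [0.003, -0.043, 0], "dr": [0, 0, 0], "hand": -1}, {"offset": [0.003, -0.043, 0], "dr": [0, 0, 0], "hand": -1}, {"offset": [0.003, -0.038, 0], "dr": [0, 0, 0], "hand": -1}]}}

```text
t: 8.25
ee_pos: [0.5256, -0.1972, 0.1822]
tool_rot: [-0.215, 3.134, 0.001]
ft_force: [1.0, -0.2, 0.9]
opening: 0.0002
grip_force: 0.0
```

```bash
python3 - <<'E'
from h import *
s,p=wrist(); ctr=np.array([.521,-.001,0]); M=R.from_euler("z",np.radians(7.9)).as_matrix()
print(s["t"],s["ee_pos"],s["tool_rot"],"box",M.T@(s["ee_pos"]-ctr))
W=lambda x,y,z=.058: M@np.array([x,y,z])+ctr
im=p["image"].copy()
for y in(-.165,-.07):
    for x in (.02,-.04): 
        u=proj(p,W(x,y)); print(y,x,u); cv2.circle(im,tuple(int(v) for v in u),3,(0,255,0),1)
for l in("red_tip","blue_tip"):
    for r in cut_out(p,l)[:1]:
        print(l,r["score"],r["extent"]); q=cv2.boxPoints(cv2.minAreaRect(np.argwhere(r["region"])[:,::-1].astype(np.float32)))
        print([(M.T@(at_z(p,*c,.058)-ctr)).round(3).tolist()[:2] for c in q])
cv2.imwrite("pics/w3.png",im)
E
```

```text
8.25 [ 0.52563225 -0.19718186  0.18220921] [-2.15315600e-01  3.13401423e+00  9.99082080e-04] box [-0.02237584 -0.19495666  0.18220921]
-0.165 0.02 [285.92785719 226.3621019 ]
-0.165 -0.04 [287.90529048 166.78983926]
-0.07 0.02 [382.32832207 226.12123972]
-0.07 -0.04 [390.78864347 166.54126112]
red_tip 0.79 [285.1, 199.8, 28.6, 73.4]
[[0.028, -0.177], [-0.044, -0.177], [-0.043, -0.156], [0.029, -0.155]]
blue_tip 0.58 [384.7, 198.8, 38.2, 68.8]
[[0.022, -0.091], [-0.045, -0.074], [-0.036, -0.049], [0.033, -0.064]]
```

View pics/w3.png

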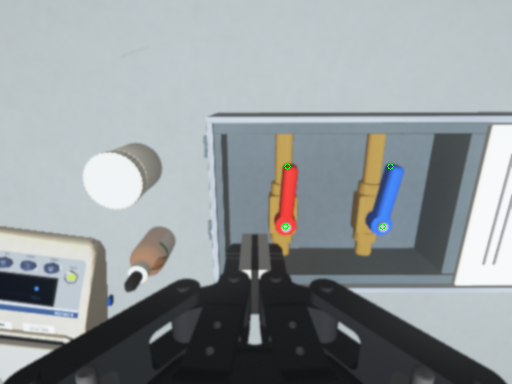

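The red handle runs from pivot (286,227) to tip (288,167) and points at the robot. The blue one is at (383,227) and is turned slightly. Both match the predictions, so I'll descend on the -y side of the red handle.

>>> {"op": "send_rows", "data": {"plan": [{"offset": [0.008, -0.004, 0.03], "dr": [0, 0, 0], "hand": -1}, {"offset": [0, 0, 0.03], "dr": [0, 0, 0], "hand": -1}, {"offset": [0, 0, 0.03], "dr": [0, 0, 0], "hand": -1}, {"offset": [0, 0, 0.03], "dr": [0, 0, 0], "hand": -1}, {"offset": [0, 0, 0.012], "dr": [0, 0, 0], "hand": -1}]}}

```text
t: 8.9
ee_pos: [0.5173, -0.1981, 0.0479]
tool_rot: [0.219, -3.131, -0.004]
ft_force: [0.1, -0.1, 0.2]
opening: 0.0002
grip_force: 0.0
```

>>> {"op": "send_rows", "data": {"plan": [{"offset": [0.0013, 0.0087, 0], "dr": [0, 0, 0], "hand": -1}, {"offset": [0.0013, 0.0087, 0], "dr": [0, 0, 0], "hand": -1}, {"offset": [0.0013, 0.0087, 0], "dr": [0, 0, 0], "hand": -1}, {"offset": [-0.0037, 0.0082, 0], "dr": [0, 0, 0], "hand": -1}, {"offset": [-0.0037, 0.0082, 0], "dr": [0, 0, 0], "hand": -1}]}}

```text
t: 9.4
ee_pos: [0.5146, -0.158, 0.0514]
tool_rot: [0.214, -3.133, 0.001]
ft_force: [-6.2, -3.3, 7.7]
opening: -0.0001
grip_force: 6.0
```

>>> {"op": "send_rows", "data": {"plan": [{"offset": [-0.0064, 0.0059, 0], "dr": [0, 0, 0], "hand": -1}, {"offset": [-0.0064, 0.0059, 0], "dr": [0, 0, 0], "hand": -1}, {"offset": [-0.0085, 0.0031, 0], "dr": [0, 0, 0], "hand": -1}, {"offset": [-0.0085, 0.0031, 0], "dr": [0, 0, 0], "hand": -1}, {"offset": [-0.002, 0, 0], "dr": [0, 0, 0], "hand": -1}]}}

```text
t: 9.9
ee_pos: [0.5423, -0.1342, 0.0505]
tool_rot: [0.217, -3.129, -0.003]
ft_force: [-11.2, 1.4, 7.5]
opening: -0.0001
grip_force: 6.0
```

```bash
python3 - <<'E'
from h import *
s,p=wrist(); ctr=np.array([.521,-.001,0]); M=R.from_euler("z",np.radians(7.9)).as_matrix()
print(s["t"],s["ee_pos"],s["ft_force"],"box",M.T@(s["ee_pos"]-ctr)); cv2.imwrite("pics/w4.png",p["image"])
E
```

```text
9.9 [ 0.54233188 -0.13424326  0.05051145] [-11.22454722   1.43990712   7.45031153] box [ 0.00281587 -0.13491066  0.05051145]
```

View pics/w4.png

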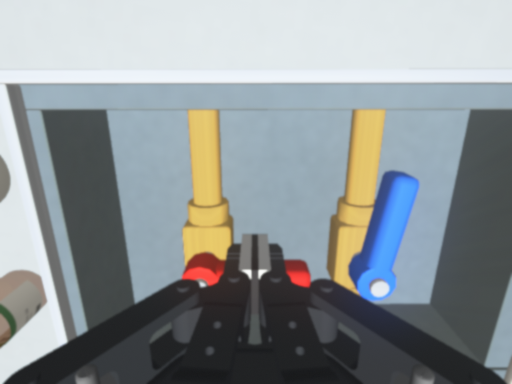

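The red handle now lies along +y, with its pivot at (205,270) and tip at (300,270). The blue handle hasn't moved. I'll press a little more to seat it against the stop, then back away.

>>> {"op": "send_rows", "data": {"plan": [{"offset": [-0.003, 0, 0], "dr": [0, 0, 0], "hand": -1}, {"offset": [-0.002, 0, 0], "dr": [0, 0, 0], "hand": -1}, {"offset": [0, 0, 0], "dr": [0, 0, 0], "hand": -1}, {"offset": [0, 0, 0], "dr": [0, 0, 0], "hand": -1}, {"offset": [0, 0, 0], "dr": [0, 0, 0], "hand": -1}]}}

```text
t: 10.45
ee_pos: [0.5426, -0.1341, 0.0503]
tool_rot: [0.213, -3.122, -0.005]
ft_force: [-21.8, -0.0, 15.8]
opening: 0.0002
grip_force: 10.8
```

>>> {"op": "send_rows", "data": {"plan": [{"offset": [0.01, 0, 0], "dr": [0, 0, 0], "hand": -1}, {"offset": [0.01, 0, 0], "dr": [0, 0, 0], "hand": -1}, {"offset": [0, 0, -0.04], "dr": [0, 0, 0], "hand": -1}, {"offset": [0, 0, -0.045], "dr": [0, 0, 0], "hand": -1}, {"offset": [0, 0, -0.045], "dr": [0, 0, 0], "hand": -1}]}}

```text
t: 10.95
ee_pos: [0.5299, -0.1376, 0.1822]
tool_rot: [-0.216, 3.134, 0.0]
ft_force: [0.6, -1.3, 0.1]
opening: 0.0
grip_force: 0.0
```

```bash
python3 - <<'E'
from h import *
s,p=wrist(); a=snapshot("top"); print(s["t"],s["ee_pos"],s["ft_force"])
cv2.imwrite("pics/w5.png",np.hstack([cv2.resize(p["image"],(400,300)),cv2.resize(a["image"][120:285,140:400][:, :220],(400,300))]))
ctr=np.array([.521,-.001,0]); M=R.from_euler("z",np.radians(7.9)).as_matrix()
for r in cut_out(p,"red_tip")[:1]:
    q=cv2.boxPoints(cv2.minAreaRect(np.argwhere(r["region"])[:,::-1].astype(np.float32)))
    print(r["score"],[(M.T@(at_z(p,*c,.058)-ctr)).round(3).tolist()[:2] for c in q])
E
```

```text
10.95 [ 0.52989106 -0.13757407  0.18218131] [ 0.58443753 -1.30988355  0.08193652]
0.61 [[0.004, -0.174], [0.004, -0.106], [0.029, -0.106], [0.029, -0.175]]
```

View pics/w5.png

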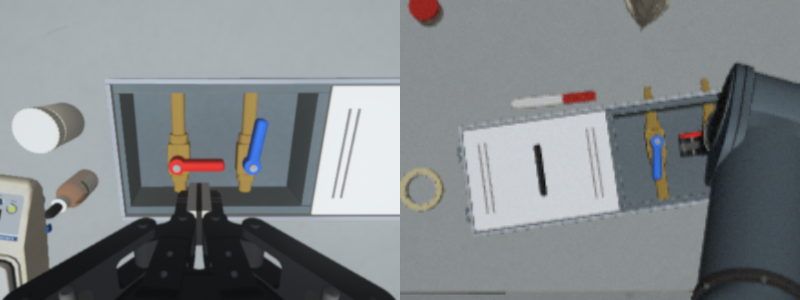

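The red handle points straight along +y, from (175,167) to (222,165). The cover sits at the left end with its ridge at about (540,170), the blue handle and bystanders haven't moved, and the arm is clear.

```bash
python3 -c "
from rig import *
print(sign_off())"
```

```text
the job is handed in; nothing more can be done
None
```

I slid the cover to its left-hand stop and pushed the red handle shut against its stop. The blue handle and the things standing around look unmoved in the last pictures, and I handed the job in with the arm clear at about 11 s; it returned no verdict.

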